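# Set the bench magnifier over the smallest dish

### The job

Swing the bench magnifier round on its post and tilt its raised lens down so that the lens is level and the whole of the smallest of the three white dishes is seen through it when looking straight down. Leave the dishes and the other things on the bench where they stand, and let go of the magnifier.

Things in the scene. Friction and masses are not known exactly. Their poses are not given: they have to be found in the camera images.
- mag_swivel (a joint): Swivel of the magnifier's level arm about the vertical through post_axis, rad. Larger = clockwise from above (lens in front of the post goes to +y). Range -1.4 to 1.4. At 0 the arm points along the fixed foot's own -x; the foot may stand turned by up to 0.15 rad, so find directions from the points. Stiff: stays where left; 0.8 to 1.5 N sideways at the knob moves it.
- mag_tilt (a joint): Tilt of the lens head at the end of the arm, rad: 0 = lens level, with the knob straight outward from the post; larger = knob raised (1.3 = nearly upright), negative = knob below level. Range -0.6 to 1.3, no catch at level. Stiff: stays where it is left; about 2 to 3.5 N at the knob moves it.
- post_axis (a point): Point on the axis of the magnifier's upright steel post, at the height of the swivel arm (125 mm above the worktop). The magnifier has a round dark steel foot (120 mm diameter), fixed to the worktop; the post, 16 mm thick, ends in a black cap 160 mm above the worktop.
- tilt_hinge (a point): Centre of the tilt hinge, in the fork at the end of the aluminium arm, 90 mm from the post axis and 125 mm above the worktop. The hinge axis is level and at right angles to the arm.
- lens_center (a point): Centre of the round lens: black ring 92 mm outside and 80 mm inside diameter, 12 mm thick, clear glass. It lies 50 mm from the tilt hinge, so with the lens level it is 140 mm from the post axis, 125 mm above the worktop. The point's z axis is square to the lens (points up when level).
- knob (a point): Centre of the black ball knob, 24 mm diameter, by which the magnifier is handled: on an 8 mm stem at the outer edge of the lens ring, away from the post. 132 mm from the tilt hinge, on the line from the hinge through the lens centre; its surface stands 24 mm clear of the ring. With the lens level it is 222 mm from the post axis.
- dish_small: The smallest white porcelain dish, 46 mm diameter, 15 mm high; origin at the centre of its underside, on the worktop. The three loose open dishes stand on the arc that the lens sweeps, in any order.
- dish_medium: The middle white porcelain dish, 60 mm diameter, 15 mm high; origin at the centre of its underside.
- dish_large: The largest white porcelain dish, 76 mm diameter, 15 mm high; origin at the centre of its underside.
- tweezers: Bystander: steel tweezers, 126 mm long, lying at the front edge; origin under its middle.
- marker: Bystander: marker pen, 139 mm long, lying at the front; origin under its middle.
- stopper: Bystander: black rubber stopper, 35 mm wide, 30 mm high; origin under its centre.
- tape: Bystander: roll of tan tape, 72 mm wide, 18 mm high; origin under its centre.
- spot_plate: Bystander: white rectangular spot plate with wells, 85 x 105 x 12 mm; origin under its centre. Not one of the dishes.
- pe_bottle: Bystander: white plastic bottle, 52 mm wide, 100 mm high; origin under its centre.
- conical: Bystander: conical flask, 64 mm wide, 114 mm high; origin under its centre.

How it is judged:
At the end, for the whole second after the job is handed in: The lens is level within 0.12 rad (7 degrees), its centre is within 17 mm of plumb above the centre of the smallest dish (the whole dish shows inside the ring), and both joints are at rest (horizontal distance between lens_center and dish_small below 0.017 m and angle between lens_center's own z axis and vertical below 0.12 rad and velocity of joint mag_swivel between -0.03 and 0.03 rad/s and velocity of joint mag_tilt between -0.03 and 0.03 rad/s); the robot touches nothing.
It fails at once if a dish is pushed more than 15 mm from where it stood (distance of any of dish_small, dish_medium, dish_large from where it was at the start of the episode above 0.015 m).
It fails at once if another thing on the bench is moved more than 30 mm (distance of any of tweezers, marker, stopper, tape, spot_plate, pe_bottle, conical from where it was at the start of the episode above 0.03 m).
It also fails if it takes over 48 s, if anything falls off the work surface, if the arm or the gripper's body presses on something with over 40 N, if the wrist force passes 120 N, or if a joint passes its speed limit or range.

### The arm

A 6-joint arm with a two-finger parallel gripper is mounted at the origin on a cart in front of the work surface, level with it; the furniture and walls round the work are solid. World frame = base frame: x ahead of the robot, y to its left, z up, the work surface at z = 0. Lengths are in m, angles in rad, forces in N, time in s.
With the tool pointing down it reaches from about 0.25 to 0.8 m from the base axis. Payload 8.5 kg.
Tool frame: the origin (TCP) lies at the very end of the fingers, on their centre line; the grasp point (between the pads) lies 19 mm behind it (bot.tcp_to_grasp is the distance from the TCP to the grasp point, in m); z points along the fingers, x is the direction in which the jaws open and shut, and the axes are right-handed (so a half turn about z gives the same grasp; the last joint's range is limited). The gripper opens to 85 mm and grips with 20 to 120 N. Pads are 22 mm wide; open, the fingers measure 114 mm over their backs; the gripper's body (76 mm by 85 mm) begins 54 mm behind the grasp point. The pads swing forward as they close: fully open they stand 13 mm farther back than shut.
Start: joints at [1.162, 0.238, -0.013, 1.319, 0, 1.571], TCP at [0.209, 0.482, 0.231] pointing down, gripper open.
Joint ranges: [-2.66, 2.66], [-1.03, 1.9], [-1.14, 1.46], [-1.82, 2.27], [-1.45, 1.34], [-3.14, 3.14]. Speed limits (rad/s): [2.22, 2.22, 2.79, 3.14, 3.14, 3.14].

### API

Orientations are given as a rotation vector (axis times angle).
In Python, from plant import bot gives the robot as it stands. The module is installed in compiled form; this text tells all that it offers.
- The arm moves only by the tool send_rows, never from a script. Its argument "deltas" is a list of rows, each a list of 4 numbers: the shift along the world's x, y, z in mm, then the turn about the world's z in degrees. A call has 1 to 20 rows; each row is the pose to reach, as a shift and turn from the pose commanded when the call began; what a row does not reach only later rows make up. A row lasts 1/12 s, in which the tool goes at most 41.7 mm and 7.16 degrees, less where a joint would pass 70% of its speed; a pose out of reach is approached as far as the arm can. A call with a gripper value outside its range is refused whole. "claw" is the finger opening in mm, from 0 to 85.4, set as the call begins (left out, the last holds). The fingers move at their own pace and stop on an object; the grip force is fixed at half the most. Time passes only in rows, so rows that repeat a pose let the fingers close. It gives the time, the measured TCP pose, the force and the opening at its end, in the units of the state.
- bot.get_state(): the state, without advancing time (a new reading comes with each control period).
- bot.grab_frame(name): name is "side" or "top"; returns the picture (480x640x3 uint8, red, green, blue); there is no depth.
- bot.calibration(name): a dict with "mtx" (3x3 intrinsics, pixels), "k1" (the pictures are not rectified: a ray, as slopes to the right and down, at radius r is drawn at 1 + k1 r^2 times it, then the intrinsics apply), "origin" and "attitude" of the camera in the world. Camera axes: x right, y up, looking along -z (the intrinsics and any distortion apply to the point x, -y, -z); pixel columns grow to the right and rows downward; lengths in m; the calibration is good to about 2 mm. A picture is of the moment at which its call begins. calibration takes no time and is no camera call.
- bot.close_job(): hands the job in, once; it reports no verdict.
The state is a dict: "time_s": time; "joint_pos": joint angles; "qvel": joint speeds; "tau": joint torques, N m; "ee_pos": TCP position; "orientation": TCP orientation; "ft_force": force on the tool from outside, world axes, zero at the start; "torque": the same for the moment, N m; "grip_width": finger opening in m.
Only numpy, scipy, OpenCV 4.12 (cv2) and the standard library are available. Lean on these libraries where they do the work, as an engineer would, in place of code of your own. Each camera call takes 0.05 s, during which the arm holds its last target.

## Working session

There is one attempt and no reset: what is moved stays moved. The work goes in short steps, Python scripts to look and compute and a tool call to move; the robot and the scene stay as the last step left them, time stands still between calls to the robot, and variables do not carry over. Pictures are saved under pics/ and viewed, and the job is handed in when it is done.

Besides the shell and the picture viewer there is one more tool, called after "Request:" by a JSON object that holds its "name" and its "arguments", one argument or row to a line. send_rows: Moves the arm, as the interface text tells. Its arguments: {"type":"object","properties":{"deltas":{"type":"array","items":{"type":"array","items":{"type":"number"}}},"claw":{"type":"number"}},"required":["deltas"]}

```bash
mkdir -p pics
cat > h.py <<'E'
import numpy as np, cv2
from plant import bot
def cam(n):
    c=bot.calibration(n); return np.array(c["mtx"]),float(c["k1"]),np.array(c["origin"]),c["attitude"]
def R_(a):
    from scipy.spatial.transform import Rotation as R
    a=np.array(a,float)
    if a.shape==(3,3): return a
    return R.from_rotvec(a).as_matrix()
def ray(n,u,v):
    K,k,o,a=cam(n)
    p=cv2.undistortPoints(np.array([[[u,v]]],float),K,np.array([k,0,0,0.]))[0,0]
    return o,R_(a)@np.array([p[0],-p[1],-1.])
def onz(n,u,v,z):
    o,d=ray(n,u,v); return o+d*(z-o[2])/d[2]
def proj(n,P):
    K,k,o,a=cam(n); q=R_(a).T@(np.array(P)-o); q=np.array([q[0],-q[1],-q[2]])
    return cv2.projectPoints(q.reshape(1,3),np.zeros(3),np.zeros(3),K,np.array([k,0,0,0.]))[0].ravel()
def tri(a,b):
    (o1,d1),(o2,d2)=ray(*a),ray(*b); d1=d1/np.linalg.norm(d1);d2=d2/np.linalg.norm(d2)
    A=np.stack([d1,-d2],1); t=np.linalg.lstsq(A,o2-o1,rcond=None)[0]
    p,q=o1+t[0]*d1,o2+t[1]*d2; return (p+q)/2,np.linalg.norm(p-q)
def snap(n,f):
    im=bot.grab_frame(n); cv2.imwrite('pics/'+f,im[:,:,::-1]); return im
E
python3 - <<'E'
from h import *
for n in("side","top"): print(n,bot.calibration(n)); snap(n,n+'0.png')
print(bot.get_state())
E
```

```text
side {'mtx': array([[485.56895516,   0.        , 317.89457761],
       [  0.        , 485.56895516, 237.74424303],
       [  0.        ,   0.        ,   1.        ]]), 'k1': -0.06848815867031383, 'origin': array([0.3237171 , 0.68257401, 0.61707997]), 'attitude': array([ 0.19580707, -1.43775164, -2.56007897])}
top {'mtx': array([[528.06035904,   0.        , 315.49605848],
       [  0.        , 528.06035904, 237.78692388],
       [  0.        ,   0.        ,   1.        ]]), 'k1': -0.031310325372457384, 'origin': array([ 0.29022835, -0.14444122,  1.47352741]), 'attitude': array([ 0.14781662, -0.1461931 , -1.58549692])}
{'time_s': 0.1, 'joint_pos': array([ 1.16200427e+00,  2.38747656e-01, -1.41479126e-02,  1.31918751e+00,
       -1.25649116e-05,  1.57080988e+00]), 'qvel': array([ 1.91871851e-06, -1.46297210e-03,  3.01708452e-03,  4.68286488e-04,
        9.64707762e-04,  5.68571985e-04]), 'tau': array([-8.47701949e-05, -5.39720285e+01,  3.46999097e+01,  1.35356552e-02,
       -6.65162679e-05, -1.18223835e-05]), 'ee_pos': array([0.20855009, 0.48141251, 0.23073639]), 'orientation': array([ 2.62551041e+00,  1.72388910e+00, -1.67834594e-03]), 'ft_force': array([-0.49587973, -0.41732437, -0.54690661]), 'torque': array([-0.01031048, -0.00626173,  0.00988407]), 'grip_width': 0.08555688957284842}
```

View pics/side0.png

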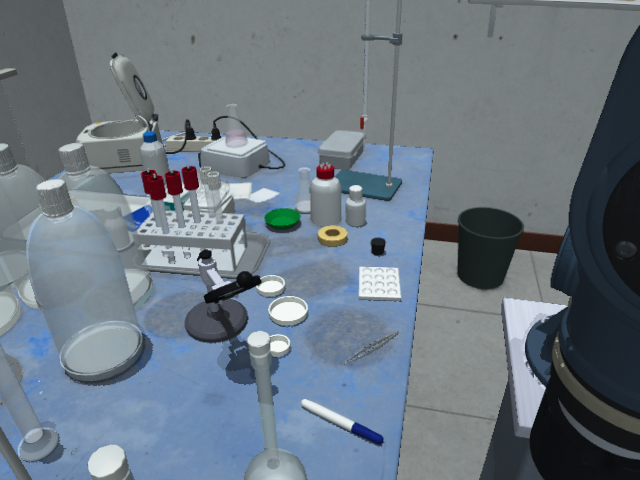

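View pics/top0.png

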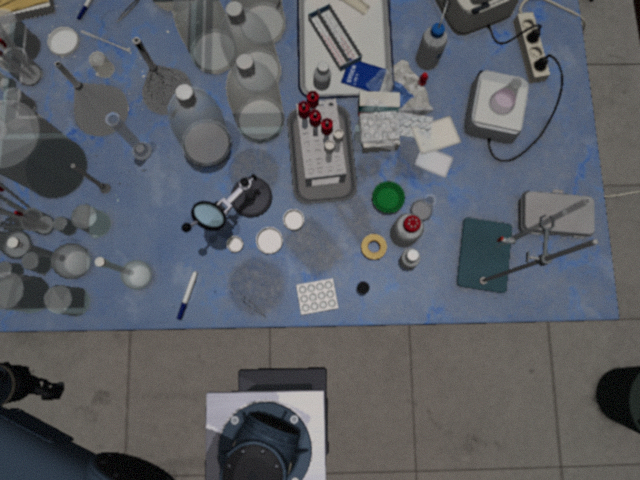

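Both cameras see the magnifier. In the top view the knob is at about (186,227) and the dishes at (235,244), (269,241) and (293,219). Next I'll enlarge these areas.

Run:
```python
import cv2
a=cv2.imread('pics/top0.png')[160:270,170:320]; cv2.imwrite('pics/t0c.png',cv2.resize(a,None,fx=5.3,fy=5.3,interpolation=cv2.INTER_CUBIC))
a=cv2.imread('pics/side0.png')[240:370,170:330]; cv2.imwrite('pics/s0c.png',cv2.resize(a,None,fx=4.6,fy=4.6,interpolation=cv2.INTER_CUBIC))
```

```text
(no output)
```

View pics/t0c.png

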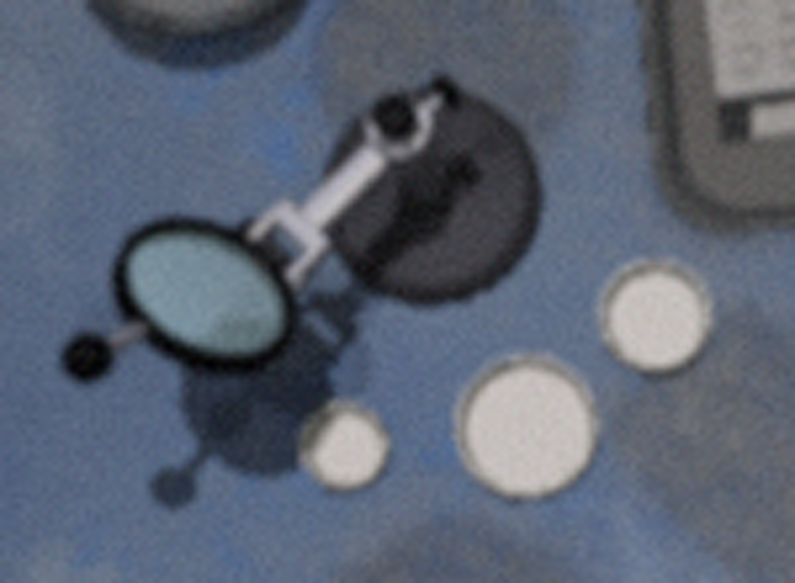

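View pics/s0c.png

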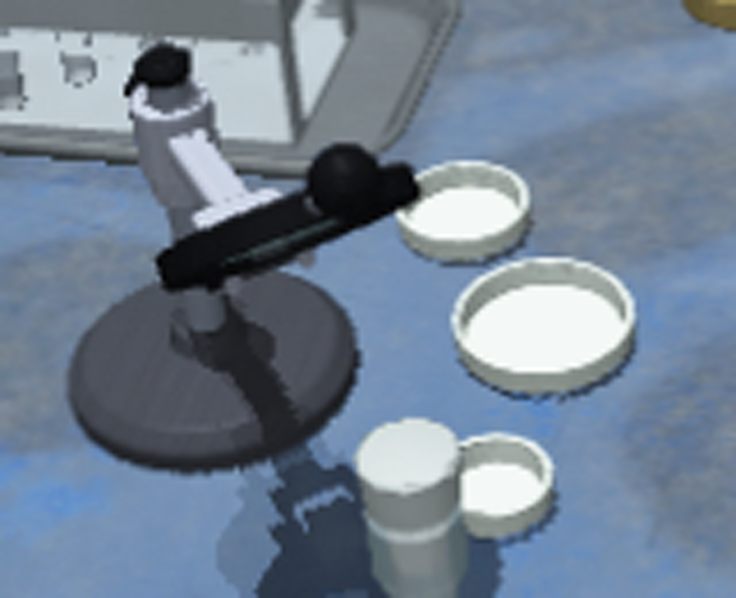

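Run:
```python
from h import *
T=lambda x,y:("top",170+(x+.5)/5.3-.5,160+(y+.5)/5.3-.5)
S=lambda x,y:("side",170+(x+.5)/4.6-.5,240+(y+.5)/4.6-.5)
knob,e=tri(T(86,357),S(343,180)); print("knob",knob,e)
post=onz(*T(393,117),.16); print("cap top",post, "side",onz(*S(165,65),.155))
print("foot",onz(*T(435,195),.015))
for n,x,y in(("s",344,446),("l",526,426),("m",655,317)):
    p=onz(*T(x,y),.012); print(n,p,np.hypot(*(p-post)[:2]),np.degrees(np.arctan2(*(p-post)[1::-1])))
print("lens",onz(*T(205,293),.16))
d=knob-post; r=np.hypot(d[0],d[1]); print(r,np.degrees(np.arctan2(d[1],d[0])))
print("tilt",np.arctan2(knob[2]-.125,r-.09),np.hypot(r-.09,knob[2]-.125))
for x,y in((305,446),(386,446),(344,405),(344,490)):print(onz(*T(x,y),.015))
```

```text
knob [0.56187236 0.17062665 0.21543716] 0.0014716124258586246
cap top [0.68979573 0.03717018 0.16      ] side [0.6928115  0.03796918 0.155     ]
foot [0.68972776 0.03427073 0.015     ]
s [0.55383835 0.08256971 0.012     ] 0.1433371059336343 161.53455916416183
l [ 0.56270582 -0.01416737  0.012     ] 0.13706709263565084 -158.0039155491729
m [ 0.62064227 -0.08340003  0.012     ] 0.1389941562155267 -119.8365761025411
lens [0.60347912 0.12747224 0.16      ]
0.18486486608037045 133.78729595512922
tilt 0.7615081999734071 0.1310657225326989
[0.55370883 0.1028091  0.015     ]
[0.552854   0.05981684 0.015     ]
[0.57542814 0.08230236 0.015     ]
[0.52968204 0.0818952  0.015     ]
```

Run:
```python
from h import *
print("flask cap",tri(("top",98,262),("side",259,340)))
print("flask base",onz("top",137,274,.03))
print("marker",onz("top",187,295,.01), "edge",onz("top",270,327,0))
print("right flask2",tri(("top",13,240),("side",108,462)))
print("big bottle cap",tri(("top",184,93),("side",54,190)),tri(("top",245,62),("side",74,152)))
```

```text
flask cap (array([0.46904895, 0.35288218, 0.2851837 ]), np.float64(0.001372687735433594))
flask base [0.47112493 0.34878364 0.03      ]
marker [0.41247845 0.213615   0.01      ] edge [ 0.32097027 -0.01543128  0.        ]
right flask2 (array([0.51370767, 0.53002677, 0.32626198]), np.float64(0.0037870321002449327))
big bottle cap (array([0.86021821, 0.15690411, 0.32052916]), np.float64(0.0022982751374147122)) (array([0.93604089, 0.01336965, 0.32007072]), np.float64(0.0034830234519715253))
```

Request:
{"name": "send_rows", "arguments": {
  "deltas": [
    [8, -25, 15, 0],
    [16, -50, 30, -2],
    [24, -75, 45, -4],
    [32, -100, 60, -6],
    [41, -125, 75, -8],
    [50, -150, 89, -10],
    [58, -175, 89, -12],
    [66, -200, 89, -14],
    [78, -222, 89, -16],
    [98, -240, 89, -18],
    [120, -255, 89, -20],
    [145, -270, 85, -22],
    [170, -282, 85, -23],
    [200, -294, 85, -23],
    [230, -305, 80, -23],
    [260, -311, 75, -23],
    [290, -311, 70, -23],
    [320, -311, 65, -23],
    [353, -311, 60, -23],
    [353, -311, 60, -23]
  ],
  "claw": 60
}}

```text
time_s: 1.77
ee_pos: [0.5658, 0.1702, 0.2876]
orientation: [2.918, 1.164, -0.004]
ft_force: [-1.6, -0.3, -0.9]
grip_width: 0.0598
```

Run:
```python
from h import *
a=snap("side","s1.png"); b=snap("top","t1.png"); s=bot.get_state(); print(s['time_s'],s['ee_pos'],s['orientation'],s['ft_force'],s['grip_width'])
c=np.hstack([cv2.resize(a[180:330,150:300],(400,400)),cv2.resize(b[150:270,140:260],(400,400))]); cv2.imwrite('pics/c1.png',c[:,:,::-1])
```

```text
1.8667 [0.56202599 0.17040912 0.28954465] [-2.91734828 -1.16477761  0.00494379] [-0.12368962 -0.24125313 -0.17306314] 0.059480234981160826
```

View pics/c1.png

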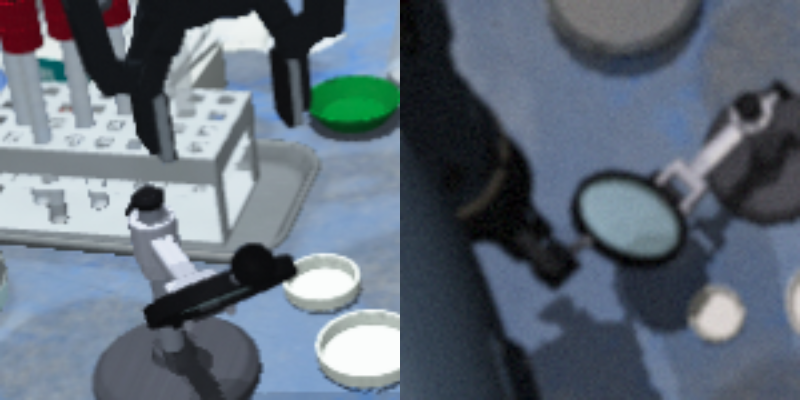

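The fingers (side crop) straddle the knob from above, centred on it and square to the stem. Next is the descent.

Request:
{"name": "send_rows", "arguments": {
  "deltas": [
    [0, 0, -15, 0],
    [0, 0, -30, 0],
    [0, 0, -45, 0],
    [0, 0, -60, 0],
    [0, 0, -72, 0],
    [0, 0, -82, 0],
    [0, 0, -90, 0],
    [0, 0, -94, 0],
    [0, 0, -94, 0],
    [0, 0, -94, 0]
  ]
}}

```text
time_s: 2.7
ee_pos: [0.5617, 0.1708, 0.1977]
orientation: [2.917, 1.166, 0.001]
ft_force: [0.5, -0.4, -1.0]
grip_width: 0.0598
```

Request:
{"name": "send_rows", "arguments": {
  "deltas": [
    [0, 0, 0, 0],
    [0, 0, 0, 0],
    [0, 0, 0, 0],
    [0, 0, 0, 0],
    [0, 0, 0, 0],
    [0, 0, 0, 0],
    [0, 0, 0, 0],
    [0, 0, 0, 0]
  ],
  "claw": 10
}}

```text
time_s: 3.37
ee_pos: [0.5617, 0.1709, 0.1976]
orientation: [-2.917, -1.166, -0.001]
ft_force: [-2.4, 1.9, 5.3]
grip_width: 0.0211
```

Run:
```python
from h import *
a=snap("side","s2.png"); b=snap("top","t2.png"); s=bot.get_state(); print(s['time_s'],s['ee_pos'],s['orientation'],s['ft_force'],s['grip_width'])
c=np.hstack([cv2.resize(a[180:330,150:300],(400,400)),cv2.resize(b[150:270,140:260],(400,400))]); cv2.imwrite('pics/c2.png',c[:,:,::-1])
post=np.array([.690,.0372]);sw=np.radians(161.5)
# plan
t0=.76;az0=np.radians(133.8)
N=24
for i in range(1,N+1):
    f=i/N;t=t0*(1-f);a=az0+(sw-az0)*f
    def P(t,a): r=.09+.132*np.cos(t);return np.array([post[0]+r*np.cos(a),post[1]+r*np.sin(a),.125+.132*np.sin(t)])
    print(i,np.round((P(t,a)-P(t0,az0))*1000,0),round(np.degrees(a-az0),0))
```

```text
3.4667 [0.56168709 0.17094648 0.19755429] [-2.91675138e+00 -1.16610757e+00 -5.91197907e-04] [-1.33544989  1.462664    5.51120175] 0.021076575604677624
1 [-5. -1. -3.] 1.0
2 [-9. -1. -6.] 2.0
3 [-14.  -2.  -9.] 3.0
4 [-18.  -4. -13.] 5.0
5 [-23.  -5. -16.] 6.0
6 [-27.  -7. -20.] 7.0
7 [-31.  -8. -23.] 8.0
8 [-36. -10. -27.] 9.0
9 [-40. -13. -31.] 10.0
10 [-44. -15. -34.] 12.0
11 [-47. -18. -38.] 13.0
12 [-51. -20. -42.] 14.0
13 [-55. -23. -46.] 15.0
14 [-58. -26. -50.] 16.0
15 [-61. -29. -54.] 17.0
16 [-64. -33. -58.] 18.0
17 [-67. -36. -62.] 20.0
18 [-70. -40. -66.] 21.0
19 [-72. -43. -70.] 22.0
20 [-75. -47. -74.] 23.0
21 [-77. -51. -78.] 24.0
22 [-79. -55. -83.] 25.0
23 [-80. -59. -87.] 27.0
24 [-82. -64. -91.] 28.0
```

View pics/c2.png

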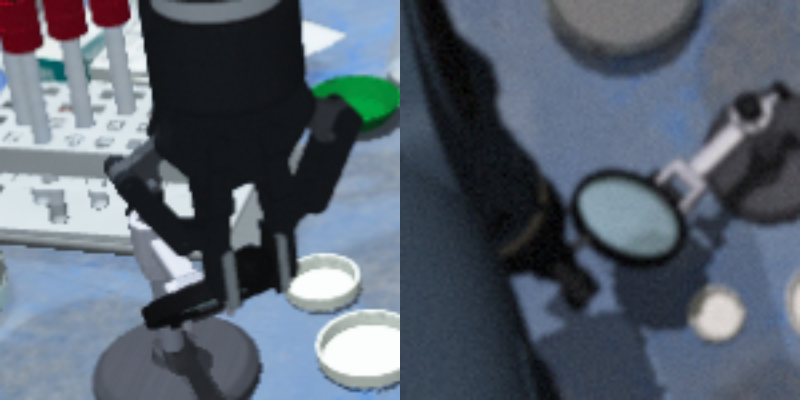

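The grip has closed on the knob at 21 mm. The 5 N reading is the tilt friction. I'll move along the arc in two parts.

Request:
{"name": "send_rows", "arguments": {
  "deltas": [
    [-5, -1, -3, 1],
    [-9, -1, -6, 2],
    [-14, -2, -9, 3],
    [-18, -4, -13, 5],
    [-23, -5, -16, 6],
    [-27, -7, -20, 7],
    [-31, -8, -23, 8],
    [-36, -10, -27, 9],
    [-40, -13, -31, 10],
    [-44, -15, -34, 12],
    [-47, -18, -38, 13],
    [-51, -20, -42, 14],
    [-51, -20, -42, 14],
    [-51, -20, -42, 14]
  ]
}}

```text
time_s: 4.63
ee_pos: [0.5101, 0.1508, 0.1549]
orientation: [-2.752, -1.513, 0.001]
ft_force: [-2.6, 1.8, 0.2]
grip_width: 0.0208
```

Run:
```python
from h import *
a=snap("side","s3.png"); b=snap("top","t3.png"); s=bot.get_state(); print(s['time_s'],s['ee_pos'],s['orientation'],s['ft_force'],s['grip_width'])
c=np.hstack([cv2.resize(a[180:330,170:320],(400,400)),cv2.resize(b[150:270,140:260],(400,400))]); cv2.imwrite('pics/c3.png',c[:,:,::-1])
```

```text
4.7333 [0.51022281 0.15097751 0.15503798] [-2.75238254e+00 -1.51266640e+00  1.49901306e-03] [-2.30961209  3.21887757  0.35369491] 0.020971236481224686
```

View pics/c3.png

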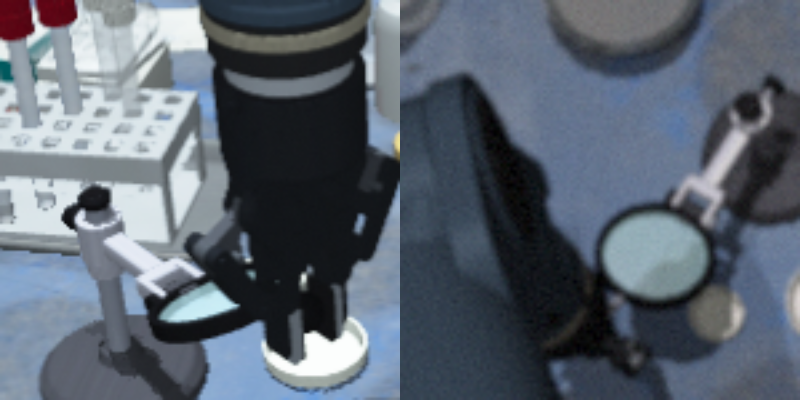

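The lens is following the gripper: it has swung and tilted to about half way. I'll carry on along the arc.

Request:
{"name": "send_rows", "arguments": {
  "deltas": [
    [-4, -3, -4, 1],
    [-7, -6, -8, 2],
    [-10, -9, -12, 3],
    [-13, -13, -16, 4],
    [-16, -16, -20, 6],
    [-19, -20, -24, 7],
    [-21, -23, -28, 8],
    [-24, -27, -32, 9],
    [-26, -31, -36, 10],
    [-28, -35, -41, 11],
    [-29, -39, -45, 13],
    [-31, -44, -49, 14],
    [-31, -44, -49, 14],
    [-31, -44, -49, 14]
  ]
}}

```text
time_s: 5.9
ee_pos: [0.4777, 0.106, 0.1053]
orientation: [-2.548, -1.835, 0.006]
ft_force: [-5.5, 0.7, -1.0]
grip_width: 0.0207
```

Run:
```python
from h import *
a=snap("side","s4.png"); b=snap("top","t4.png"); s=bot.get_state(); print(s['time_s'],s['ee_pos'],s['orientation'],s['ft_force'],s['grip_width'])
c=np.hstack([cv2.resize(a[220:370,190:340],(400,400),interpolation=2),cv2.resize(b[170:270,180:280],(400,400),interpolation=2)]); cv2.imwrite('pics/c4.png',c[:,:,::-1])
```

```text
6.0 [0.47776626 0.10626078 0.10540772] [-2.54803364 -1.83502009  0.0059369 ] [-5.95928255 -0.1780497  -1.24574963] 0.020868911818026203
```

View pics/c4.png

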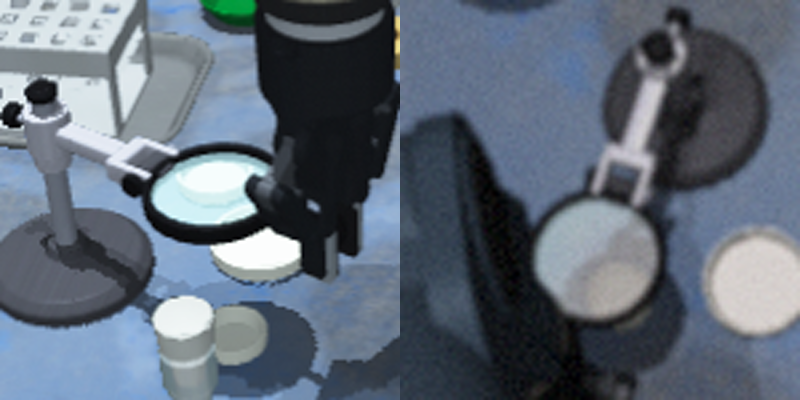

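Run:
```python
from h import *
T=lambda x,y:("top",180+(x-400+.5)/4-.5,170+(y+.5)/4-.5)
S=lambda x,y:("side",190+(x+.5)/2.667-.5,220+(y+.5)/2.667-.5)
print("cap",onz(*T(657,47),.16),"lens",onz(*T(598,256),.125),"tri",tri(T(598,256),S(213,192)))
# overlay predictions of ring level
im=cv2.imread('pics/t4.png');im2=cv2.imread('pics/s4.png')
def ov(n,im,t,a,crop,s):
    im=cv2.resize(im[crop[1]:crop[3],crop[0]:crop[2]],None,fx=s,fy=s,interpolation=2)
    r=np.array([np.cos(a),np.sin(a),0]);z=np.array([0,0,1.]);h=np.array([.690,.0372,.125])+.09*r
    d=r*np.cos(t)+z*np.sin(t);q=np.cross(z,r);nn=np.cross(d,q)
    for off in(.006,-.006):
      pts=[]
      for k in np.linspace(0,6.283,60):
        P=h+.05*d+.046*(np.cos(k)*d+np.sin(k)*q)-off*nn*0+off*z
        u=proj(n,P);pts.append([(u[0]-crop[0]+.5)*s,(u[1]-crop[1]+.5)*s])
      cv2.polylines(im,[np.int32(pts)],True,(0,0,255) if off>0 else (0,255,0),1)
    return im
for t in(0,):
  a=np.radians(161.5)
  c=np.hstack([ov("side",im2,t,a,(220,260,320,330),4)[:280],ov("top",im,t,a,(190,200,290,270),4)[:280]])
  cv2.imwrite('pics/ov4.png',c)
```

```text
cap [0.69058152 0.03683939 0.16      ] lens [0.56053116 0.07929244 0.125     ] tri (array([0.56143997, 0.07959742, 0.12421177]), np.float64(0.0015018953162960706))
```

View pics/ov4.png

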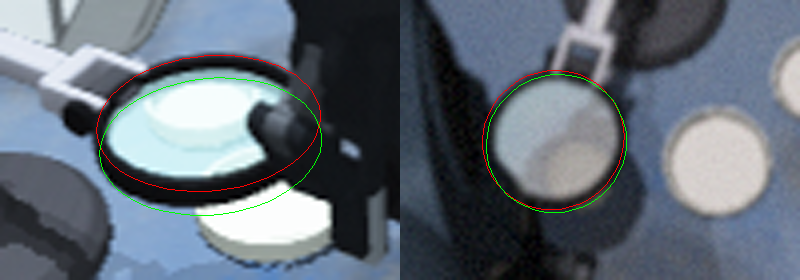

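The lens measures (0.561, 0.080, 0.124), against the dish at (0.554, 0.082). That is about 7 mm off, and the level overlay fits. I'll release and lift.

Request:
{"name": "send_rows", "arguments": {
  "deltas": [
    [0, 0, 0, 0],
    [0, 0, 0, 0],
    [0, 0, 0, 0],
    [0, 0, 0, 0],
    [0, 0, 0, 0],
    [0, 0, 0, 0],
    [0, 0, 0, 0],
    [0, 0, 0, 0]
  ],
  "claw": 60
}}

```text
time_s: 6.67
ee_pos: [0.4797, 0.1067, 0.1063]
orientation: [2.548, 1.837, 0.0]
ft_force: [0.3, 0.5, 0.9]
grip_width: 0.0598
```

Request:
{"name": "send_rows", "arguments": {
  "deltas": [
    [0, 0, 8, 0],
    [0, 0, 18, 0],
    [0, 0, 30, 0],
    [0, 0, 45, 0],
    [0, 0, 65, 0],
    [0, 0, 85, 0],
    [0, 0, 110, 0],
    [0, 0, 135, 0],
    [0, 0, 160, 0],
    [-25, 0, 180, 0],
    [-50, 0, 190, 0],
    [-75, 0, 190, 0],
    [-100, 0, 190, 0],
    [-120, 0, 190, 0],
    [-120, 0, 190, 0],
    [-120, 0, 190, 0]
  ]
}}

```text
time_s: 8.0
ee_pos: [0.3592, 0.1067, 0.2973]
orientation: [2.547, 1.838, 0.003]
ft_force: [0.3, -0.5, -0.6]
grip_width: 0.06
```

Run:
```python
from h import *
a=snap("side","s5.png"); b=snap("top","t5.png"); s=bot.get_state(); print(s['time_s'],s['ee_pos'],s['ft_force'],s['grip_width'])
c=np.hstack([cv2.resize(a[230:370,200:340],(400,400),interpolation=2),cv2.resize(b[170:270,180:280],(400,400),interpolation=2)]); cv2.imwrite('pics/c5.png',c[:,:,::-1])
```

```text
8.1 [0.36033247 0.10680596 0.29675088] [ 0.14687653 -0.49756539 -0.81062586] 0.059680337183013486
```

View pics/c5.png

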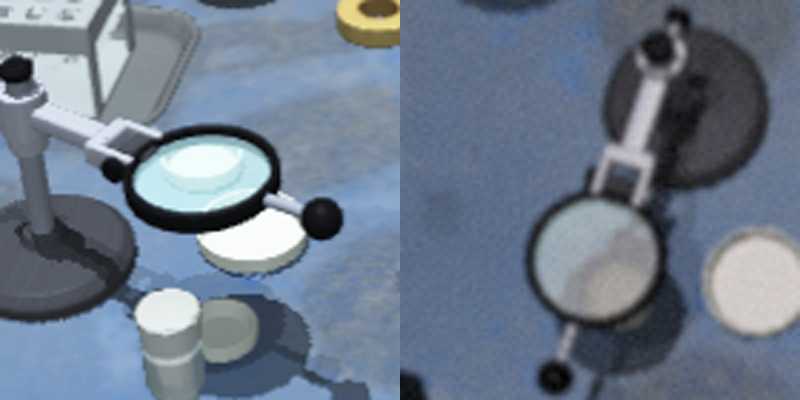

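View pics/t5.png

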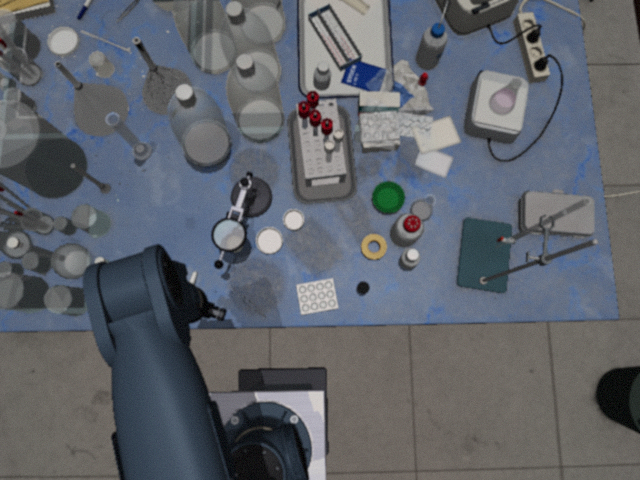

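Run:
```python
from h import *
T=lambda x,y:("top",180+(x-400+.5)/4-.5,170+(y+.5)/4-.5)
k=400/140
S=lambda x,y:("side",200+(x+.5)/k-.5,230+(y+.5)/k-.5)
kn,e=tri(T(555,378),S(321,218)); ln,e2=tri(T(596,257),S(203,178)); print(kn,e,ln,e2)
post=np.array([.690,.0372,.125]);d=kn-post;r=np.hypot(*d[:2]);print(r,np.degrees(np.arctan2(d[1],d[0])),"tilt",np.arcsin((kn[2]-.125)/.132))
l=post[:2]+.14*d[:2]/r; print("lens model",l,"off",np.hypot(*(l-[.5535,.082])),"meas off",np.hypot(*(ln[:2]-[.5535,.082])))
```

```text
[0.48149649 0.10571644 0.12866397] 0.0022465243675933036 [0.55986133 0.08060658 0.12480859] 0.00014014127561546373
0.21947258750569304 161.80893529812153 tilt 0.0277609331533335
lens model [0.5569971  0.08090615] off 0.0036641763721591736 meas off 0.006512156348558708
```

```bash
python3 -c "
from plant import bot
print(bot.close_job())"
```

```text
the job is handed in; nothing more can be done
None
```

The magnifier now stands level over the smallest dish, the robot has let go of it, and I've handed the job in. I gripped the knob from above, swung the arm about 28° and lowered the lens at the same time. Then I opened the fingers and backed off about 20 cm.

Last checks, from pictures taken after letting go:

| Check | Measured | Limit |
|---|---|---|
| Lens tilt | about 0.03 rad | 0.12 rad |
| Lens centre off the dish centre | 4 mm from the knob's direction, 6.5 mm measured directly | 17 mm |
| Time before hand-in | about 8 s | 48 s |

- **Agreement:** the two offset figures differ by about 3 mm, roughly the accuracy of the camera calibration.
- **Other things on the bench:** the medium and large dishes and the other things I could see looked unmoved. The arm hides part of the marker in the last top picture. I compared positions by eye and did not measure them again.
- **Whole dish in view:** I worked this out from the measured positions. The top camera looks at a slant, so no picture shows it directly.
- **Joints at rest:** I did not measure this. The joints are stiff, and the lens showed no clear shift after the release.

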